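# Clamp a hinge plate with the click wrench

### The arm

A 7-joint arm with a two-finger parallel gripper is mounted at the origin on the work surface. World frame = base frame: x ahead of the robot, y to its left, z up, the work surface at z = 0. Lengths are in m, angles in rad, forces in N, time in s.
With the tool pointing down it reaches from about 0.35 to 0.9 m from the base axis. Payload 19.9 kg.
Tool frame: the origin (TCP) lies at the very end of the fingers, on their centre line; the grasp point (between the pads) lies 19 mm behind it; z points along the fingers, y is the line along which they close (so a half turn about z gives the same grasp; the last joint's range is limited). The gripper opens to 94 mm and grips with 3 to 60 N. Pads are 16 mm wide; open, the fingers measure 119 mm over their backs; the gripper's body (75 mm by 177 mm) begins 78 mm behind the grasp point.
Start: joints at [1.141, 0.417, -0.01, 1.614, 0.005, 1.111, -0.053], TCP at [0.237, -0.578, 0.205] pointing down, gripper open.
Joint ranges: [-2.81, 2.81], [-0.39, 2.02], [-1.27, 1.25], [0.06, 2.57], [-1.19, 4.33], [0.19, 2], [-2.82, 2.82]. Speed limits (rad/s): [1.89, 1.89, 2.39, 2.39, 3.01, 3.01, 3.01].

### API

Orientations are given as a unit quaternion [x, y, z, w].
In Python, from station import ctrl, viewer gives the robot as it stands.
- The arm moves only by the tool play_rows, never from a script. Its argument "steps" is text: rows parted by semicolons, each of 6 numbers parted by spaces: the shift along the tool's x, y, z scaled (see below), then the turn, a rotation vector about the tool's x, y, z scaled (see below). A call has 1 to 10 rows; each row shifts and turns the commanded pose from where the row before left it, along the tool's axes as they then stand; what a row does not reach is not made up. The controller multiplies each number of a shift by 0.5 m and each number of a turn by 0.12 rad. A row lasts 1/8 s, in which the tool goes at most 62.5 mm and 10.7 degrees, less where a joint would pass 70% of its speed; a pose out of reach is approached as far as the arm can. A call with a number of a shift or a turn outside -1 to 1 is refused whole. A call with a gripper value outside its range is refused whole. "jaw" is the opening, from -1 (shut) to 1 (fully open), so that 0 is half open, set as the call begins (left out, the last holds). The fingers move at their own pace and stop on an object; the grip force is fixed at half the most. Time passes only in rows, so rows that do not move let the fingers close. It gives the time, the measured TCP pose, the force, the opening and the grip force at its end, in the units of the state.
- ctrl.get_obs(): the state, without advancing time (a new reading comes with each control period).
- viewer.camera(name): name is "scene" or "top"; returns (picture, depth): 400x640x3 uint8, blue, green, red; 400x640 float32, m along the optical axis (not along the pixel's ray), 0 where there is no reading.
- viewer.calibration(name): a dict with "fovy" (degrees; the focal length in pixels is half the picture's height over the tangent of half this angle, whatever the lens; pixels are square), "cx", "cy" (the principal point, pixels), "k1" (the pictures are not rectified: a ray, as slopes to the right and down, at radius r is drawn at 1 + k1 r^2 times it, then the intrinsics apply), "rvec" (rotation vector, rad) and "tvec" (3), from world to camera coordinates, as OpenCV has them. Camera axes: x right, y down, z forward; pixel columns grow to the right and rows downward; lengths in m; the calibration is good to about 2 mm. A picture is of the moment at which its call begins. calibration takes no time and is no camera call.
- ctrl.sign_off(): hands the job in; it is judged then, once.
The state is a dict: "clock": time; "joint_pos": joint angles; "dq": joint speeds; "effort": joint torques, N m; "ee_pos": TCP position; "orientation": TCP orientation; "ft_force": force on the tool from outside, world axes, zero at the start; "ft_torque": the same for the moment, N m; "width": finger opening in m; "grasp_force": force on a finger pad.
Only numpy, scipy, OpenCV 4.12 (cv2) and the standard library are available. Lean on these libraries where they do the work, as an engineer would, in place of code of your own. Each camera call takes 0.05 s, during which the arm holds its last target. There are 200 camera calls.

### The job

Take the red hinge plate, which has an upright tab to hold it by, lay it flat in the blue welding fixture's guide channel with its bare end leading, and slide it gently under the yellow clamp until it is fully home against the stop. Then turn the wrench on the bolt clockwise until its handle clicks over, that is, bends clearly at its orange knuckle; stop there, without forcing it on to the end of its bend or leaning on it, and let it spring straight, without turning the bolt back. Leave the plate home and everything else on the bench where it is.

Things in the scene. Friction and masses are not known exactly. Their poses are not given: they have to be found in the camera images.
- fixture: blue welding fixture bolted to the bench; bed 100 mm (x) by 245 mm (y, from -190 to +55), bed top at z = 15 mm. Origin on the bench under the bolt axis. Its -y end is the open mouth; the plate slides in along +y. Two steel guides (top at z = 27 mm) leave a channel 49 mm wide, centred on x = 0, from y = -22 to -95 mm; from there to y = -165 mm they flare to about 77 mm
- stop_face (a point): middle of the stop's face, fixture y = -22 mm, z = 19 mm: the plate's bare end must rest against it. The steel stop block fills the channel from there to y = +45 mm, its top at z = 23 mm
- hinge_plate: loose red steel hinge plate, 0.4 to 0.65 kg: base 44 mm (x) by 120 mm (y) by 8 mm, with an upright tab 12 mm thick (x), 50 mm long (y, from -48 to +2 mm), up to z = 53 mm. Origin: centre of the underside. +y points to the bare end, which leads into the channel. Home: axes parallel to the fixture's, origin at fixture (0, -82, 15) mm
- tab_top (a point): middle of the top edge of the plate's tab, at plate (0, -23, 53) mm
- clamp_toe (a point): middle of the lower edge of the yellow clamp strap's toe, at fixture (0, -55, 25.5) mm; the strap (36 mm wide, 12 mm thick) lies level from there to y = +45 mm, 2.5 mm above the base of a home plate; tightening closes this by too little to see
- bolt_axis (a point): on the vertical bolt axis, 88 mm over the bench (middle height of the wrench); fixture x = y = 0
- wrench_head: aluminium head of the wrench, fast on the bolt and turning with it. Origin on the bolt axis, 88 mm over the bench; x points along the wrench to the knuckle.  Clockwise from above tightens: the bolt runs for 0.35 to 0.7 rad, not known beforehand, under about 3 N at the grip, then it is tight
- wrench_handle: handle of the wrench, hinged to the head at the orange knuckle: origin there, 55 mm from the bolt axis, 88 mm over the bench. x points along the handle to its free end, 201 mm away. Steel shank 16 mm thick, black grip 28 mm thick from x = 86 to 201 mm. It can bend only clockwise, seen from above; let go, a spring sets it straight in line with the head
- grip_mid (a point): centre of the black grip, 130 mm from the knuckle, 185 mm from the bolt axis, 88 mm over the bench, with free space below it. With the bolt tight the handle stays straight up to about 9 N here (1.2 N m at the knuckle), then bends under 9 to 11 N to a hard stop at 0.26 rad. From about 0.06 rad it has clicked over; past 0.2 rad it is being forced
- tape_measure: bystander: black and orange tape measure, 70 x 38 x 62 mm; leave it alone. Origin: centre of its underside
- spray_can: bystander: green spray can, 65 mm across, 190 mm tall; leave it alone. Origin: centre of its underside
- tube_offcut: bystander: square steel tube offcut, 30 x 170 x 30 mm; leave it alone. Origin: centre of its underside
- hammer: bystander: hammer lying flat; leave it alone. Origin: centre of its underside
- wire_brush: bystander: hand brush lying flat; leave it alone. Origin: centre of its underside
- magnet_square: bystander: red triangular welding magnet, 100 x 18 x 100 mm; leave it alone. Origin: centre of its underside
- mug: bystander: white mug, 80 mm across, 95 mm tall; leave it alone. Origin: centre of its underside
Mind the look-alikes: they are no part of the job. There is more than one size of the hinge_plate; the job needs the smallest.

How it is judged:
By the outcome, as a careful person would: the job done as asked, in the order asked, and still so for the second after the job is handed in, with the robot touching nothing.
It also fails if it takes over 72 s, if anything falls off the work surface, if the arm or the gripper's body presses on something with over 40 N, if the wrist force passes 120 N, or if a joint passes its speed limit or range.

## Working session

There is one attempt and no reset: what is moved stays moved. The work goes in short steps, Python scripts to look and compute and a tool call to move; the robot and the scene stay as the last step left them, time stands still between calls to the robot, and variables do not carry over. Pictures are saved under pics/ and viewed, at most 10 in all, crops included, and the job is handed in when it is done.

Besides the shell and the picture viewer there is one more tool, called after "Call:" as name(argument=value, ...) on one line, values as JSON. play_rows: Moves the arm, as the interface text tells. Its arguments: {"type":"object","properties":{"steps":{"type":"string"},"jaw":{"type":"number"}},"required":["steps"]}

```bash
mkdir -p pics; cat > h.py <<'E'
import numpy as np, cv2
from station import ctrl, viewer
def cam(n):
    c=viewer.calibration(n); p,d=viewer.camera(n)
    return p,d,c
def xyz(d,c):
    h,w=d.shape; f=h/2/np.tan(np.radians(c["fovy"])/2)
    u,v=np.meshgrid(np.arange(w),np.arange(h))
    a=(u-c["cx"])/f; b=(v-c["cy"])/f; x,y=a.copy(),b.copy()
    for _ in range(8):
        s=1+c["k1"]*(x*x+y*y); x,y=a/s,b/s
    R,_=cv2.Rodrigues(np.array(c["rvec"],float)); t=np.array(c["tvec"],float).reshape(3)
    P=np.stack([x*d,y*d,d],-1)
    return (P-t)@R
E
python3 - <<'E'
from h import *
for n in("top","scene"):
    p,d,c=cam(n); cv2.imwrite(f"pics/{n}0.png",p); np.save(n+"_d.npy",d); print(n,{k:np.round(v,3) for k,v in c.items()})
o=ctrl.get_obs(); print({k:np.round(v,3) for k,v in o.items()})
E
```

```text
top {'fovy': np.float64(51.615), 'cx': np.float64(315.267), 'cy': np.float64(199.077), 'k1': np.float64(-0.07), 'rvec': array([ 2.204, -2.18 ,  0.046]), 'tvec': array([-0.024,  0.557,  1.666])}
scene {'fovy': np.float64(42.639), 'cx': np.float64(321.77), 'cy': np.float64(198.092), 'k1': np.float64(-0.077), 'rvec': array([ 1.215,  2.552, -0.736]), 'tvec': array([ 0.362, -0.305,  1.82 ])}
{'clock': np.float64(0.1), 'joint_pos': array([ 1.14 ,  0.418, -0.01 ,  1.614,  0.005,  1.111, -0.053]), 'dq': array([-0.001, -0.002, -0.002, -0.001,  0.002, -0.001, -0.001]), 'effort': array([ 2.0000e-03, -8.5258e+01,  6.4000e-01, -4.2670e+01, -4.9000e-02,
        1.6000e-02,  0.0000e+00]), 'ee_pos': array([ 0.237, -0.578,  0.205]), 'orientation': array([ 0.981,  0.193, -0.   , -0.001]), 'ft_force': array([ 0.149,  0.909, -0.366]), 'ft_torque': array([ 0.037, -0.024, -0.002]), 'grasp_force': np.float64(0.0), 'width': np.float64(0.094)}
```

View pics/top0.png

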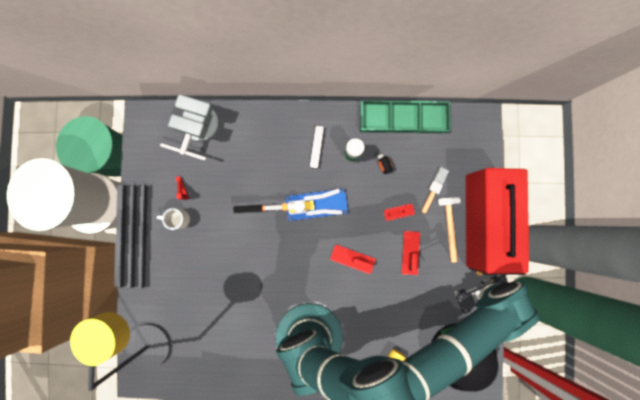

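View pics/scene0.png

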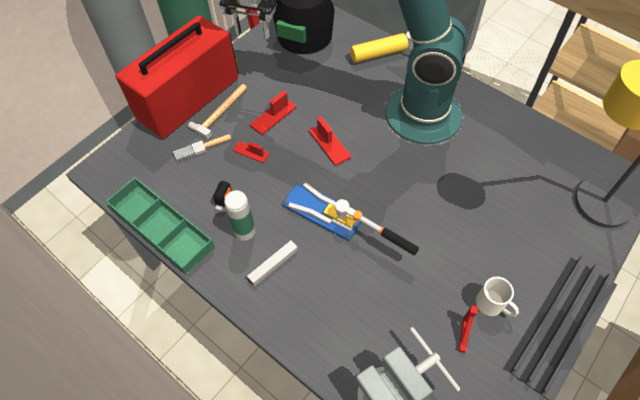

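The top view shows the smallest red plate at (399,212), with two larger ones at (353,258) and (411,253). The fixture is at (316,204), its mouth to the right, and the wrench grip is at (247,209). In the scene view the small plate is at (252,151) and the fixture at (322,212).

```bash
python3 - <<'E'
from h import *
for n in("top","scene"):
    p=cv2.imread(f"pics/{n}0.png"); d=np.load(n+"_d.npy"); c=viewer.calibration(n); X=xyz(d,c)
    hsv=cv2.cvtColor(p,cv2.COLOR_BGR2HSV); H,S,V=[hsv[...,i].astype(int) for i in range(3)]
    on=(abs(X[...,0]-.45)<.35)&(abs(X[...,1])<.45)&(X[...,2]<.14)&(X[...,2]>-.01)&(d>0)
    for nm,m in(("red",((H<6)|(H>174))&(S>150)&(V>80)),("blue",(H>100)&(H<125)&(S>130)),("orange",(H>7)&(H<18)&(S>120)&(V>130)),("yellow",(H>19)&(H<32)&(S>120)),("black",(V<32)&(X[...,2]>.06))):
        m=(m&on).astype(np.uint8); k,l,st,ce=cv2.connectedComponentsWithStats(m)
        for i in range(1,k):
            if st[i,4]<12: continue
            q=X[l==i]
            r=cv2.minAreaRect(q[:,:2].astype(np.float32)*1000)
            print(n,nm,ce[i].round(),st[i,4],"mean",q.mean(0).round(3),"z",np.percentile(q[:,2],[5,50,95]).round(3),"rect",np.round(r[0]),np.round(r[1]),round(r[2],1))
            if nm=="red":
                t=q[q[:,2]>.75*np.percentile(q[:,2],97)]; b=q[(q[:,2]<.016)]
                if len(t)>3 and len(b)>3: print("   tab",t.mean(0).round(4),"n",len(t),np.round(cv2.minAreaRect(t[:,:2].astype(np.float32)*1000),1) if 0 else cv2.minAreaRect(t[:,:2].astype(np.float32)*1000)," base rect",cv2.minAreaRect(b[:,:2].astype(np.float32)*1000))
    a=p[150:290,220:460] if n=="top" else p[80:270,200:440]
    cv2.imwrite(f"pics/{n}_crop.png",cv2.resize(a,None,fx=3.2,fy=3.2,interpolation=cv2.INTER_CUBIC)[:600])
E
```

```text
top red [399. 212.] 313 mean [ 0.51  -0.358  0.013] z [-0.001  0.008  0.054] rect [ 510. -360.] [ 44. 121.] 13.8
   tab [ 0.5023 -0.3372  0.0532] n 38 ((502.064208984375, -337.3028869628906), (11.739116668701172, 47.7252197265625), 14.296567916870117)  base rect ((510.1944580078125, -360.27606201171875), (43.73143005371094, 121.28527069091797), 13.81258487701416)
top red [411. 252.] 658 mean [ 0.346 -0.404  0.023] z [0.006 0.013 0.077] rect [ 345. -408.] [ 68. 172.] 87.2
   tab [ 0.3135 -0.4031  0.0744] n 101 ((313.1244201660156, -403.7920227050781), (20.60833168029785, 71.60357666015625), 84.71726989746094)  base rect ((344.685302734375, -407.191162109375), (67.40660858154297, 170.2220916748047), 85.39153289794922)
top red [353. 259.] 664 mean [ 0.319 -0.17   0.021] z [0.003 0.013 0.077] rect [ 317. -171.] [172.  64.] 70.9
   tab [ 0.3087 -0.2032  0.0752] n 91 ((308.2076416015625, -204.03701782226562), (72.40110778808594, 18.1107177734375), 70.8010025024414)  base rect ((316.9512023925781, -171.41482543945312), (171.7687530517578, 64.27062225341797), 71.08370208740234)
top blue [300
[... 1880 characters left out ...]
0.014 0.019] rect [549. -80.] [ 99. 127.] 10.5
scene blue [330. 225.] 385 mean [0.572 0.031 0.014] z [0.008 0.014 0.019] rect [583.  12.] [ 71. 223.] 26.8
scene orange [227. 191.] 29 mean [ 0.694 -0.282  0.049] z [0.04  0.049 0.055] rect [ 697. -279.] [43.  7.] 19.0
scene orange [359. 212.] 12 mean [0.493 0.083 0.047] z [-0.005  0.048  0.099] rect [496.  83.] [78. 16.] 32.7
scene orange [356. 218.] 26 mean [0.539 0.103 0.093] z [0.084 0.094 0.1  ] rect [538. 104.] [10. 21.] 25.4
scene orange [381. 230.] 15 mean [0.522 0.181 0.09 ] z [0.063 0.096 0.1  ] rect [501. 174.] [68.  9.] 21.4
scene yellow [339. 216.] 242 mean [0.539 0.039 0.038] z [0.031 0.037 0.043] rect [538.  45.] [109.  42.] 85.5
```

View pics/top_crop.png

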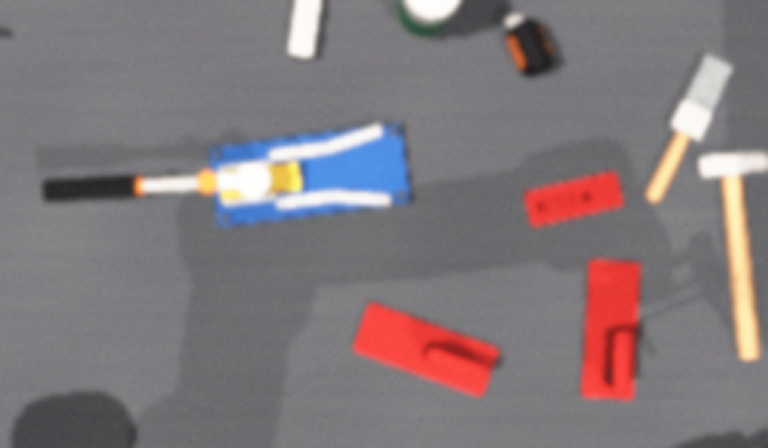

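View pics/scene_crop.png

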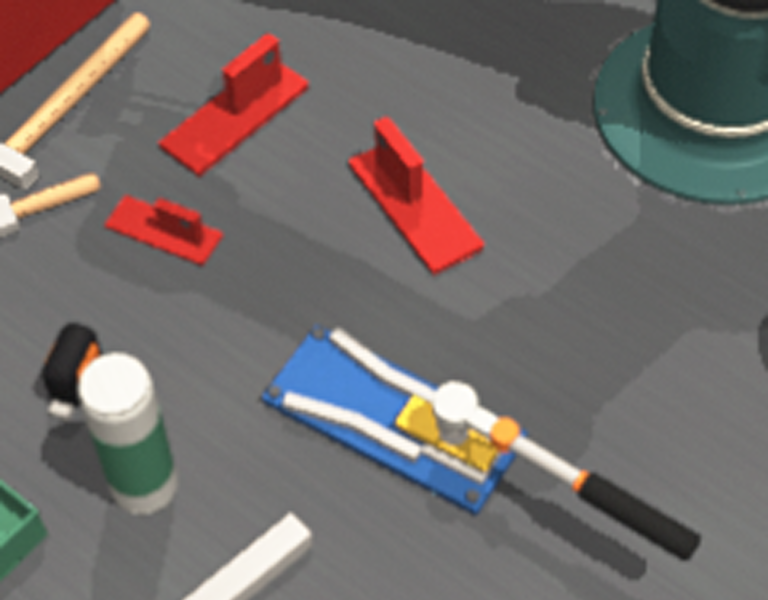

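```bash
python3 - <<'E'
from h import *
for n in("top","scene"):
    p=cv2.imread(f"pics/{n}0.png"); d=np.load(n+"_d.npy"); c=viewer.calibration(n); X=xyz(d,c)
    R,_=cv2.Rodrigues(np.array(c["rvec"],float)); C=-R.T@np.array(c["tvec"]).reshape(3)
    def onz(z): return C+(X-C)*((z-C[2])/(X[...,2]-C[2]))[...,None]
    H,S,V=[cv2.cvtColor(p,cv2.COLOR_BGR2HSV)[...,i].astype(int) for i in range(3)]
    near=(abs(X[...,0]-.53)<.12)&(abs(X[...,1]+.03)<.18)
    m=near&(H>100)&(H<125)&(S>130)&(X[...,2]>.009)&(X[...,2]<.021)
    q=onz(.015)[m][:,:2]
    r=cv2.minAreaRect((q*1000).astype(np.float32)); print(n,"fixture",r); print(cv2.boxPoints(r).round())
    m=near&(H>100)&(H<125)&(S>130)
    w=(X[...,2]>.075)&(X[...,2]<.12)&(abs(X[...,0]-.53)<.08)&(X[...,1]>-.06)&(X[...,1]<.4)&(d>0)
    q=X[w]; r=cv2.fitLine((q[:,:2]*1000).astype(np.float32),cv2.DIST_HUBER,0,.01,.01).ravel()
    print("wrench n",len(q),"line",r,"ang",np.degrees(np.arctan2(r[1],r[0])),"yext",q[:,1].min(),q[:,1].max(),"zmax",q[:,2].max())
    g=w&(V<70); q=X[g]; print("grip",len(q),q.mean(0),q.min(0),q.max(0))
    b=(X[...,2]>.1)&(abs(X[...,0]-.53)<.08)&(abs(X[...,1]-.03)<.1)&(d>0); print("bolt",b.sum(),X[b].mean(0),X[b].min(0),X[b].max(0))
E
```

```text
top fixture ((535.9251098632812, -23.29583740234375), (96.83087921142578, 241.9187774658203), 8.228567123413086)
[[ 471.   89.]
 [ 505. -150.]
 [ 601. -136.]
 [ 567.  103.]]
wrench n 456 line [ 6.1986931e-02 -9.9807698e-01  5.1745667e+02  1.6211803e+02] ang -86.44613 yext 0.024468947511432013 0.30073999906236026 zmax 0.10931429121943594
grip 167 [0.51399784 0.2434485  0.09963796] [0.49970749 0.19346331 0.08464076] [0.52814179 0.29635498 0.10931429]
bolt 30 [0.52170496 0.06837945 0.10186944] [0.50635489 0.02446895 0.10002002] [0.53719426 0.11659577 0.10567997]
scene fixture ((546.3077392578125, -20.09540557861328), (98.63739776611328, 245.72462463378906), 6.766256809234619)
[[ 483.   96.]
 [ 512. -148.]
 [ 610. -136.]
 [ 581.  108.]]
wrench n 819 line [ 5.5886179e-02 -9.9843717e-01  5.2813086e+02  1.7277641e+02] ang -86.79629 yext 0.023958568379725997 0.2997581498581192 zmax 0.10863388255751616
grip 357 [0.52309194 0.24599006 0.09751588] [0.50514703 0.18859393 0.0787623 ] [0.53700341 0.29975815 0.10863388]
bolt 23 [0.53144793 0.06449577 0.10096521] [0.51712618 0.03155556 0.10011438] [0.55004015 0.10397645 0.10274143]<stdin>:5: RuntimeWarning: divide by zero encountered in divide
<stdin>:5: RuntimeWarning: invalid value encountered in multiply
```

Call:
play_rows(steps="0.023 -0.055 0 0 0 0;0.023 -0.055 0 0 0 0;0.023 -0.055 0 0 0 0;0.023 -0.055 0 0 0 0;0.098 -0.003 0.01 0 0 0;0.098 -0.003 0.01 0 0 0;0.098 -0.003 0.01 0 0 0;0.098 -0.003 0.01 0 0 0;0.098 -0.003 0.01 0 0 0;0.098 -0.003 0.01 0 0 0", jaw=1)

```text
clock: 1.35
ee_pos: [0.5076, -0.3385, 0.175]
orientation: [0.981, 0.193, -0.0, -0.0]
ft_force: [1.1, -0.4, -0.3]
width: 0.094
grasp_force: 0.0
```

Call:
play_rows(steps="0 0 0 0 0 1;0 0 0 0 0 1;0 0 0 0 0 1;0 0 0 0 0 1;0 0 0 0 0 1;0 0 0 0 0 1;0 0 0 0 0 1;0 0 0 0 0 1;0 0 0 0 0 1;0 0 0 0 0 1")

```text
clock: 2.6
ee_pos: [0.5062, -0.3392, 0.1751]
orientation: [0.918, -0.396, -0.0, -0.0]
ft_force: [-0.1, 0.5, 0.0]
width: 0.0939
grasp_force: 0.0
```

Call:
play_rows(steps="0 0 0 0 0 1;0 0 0 0 0 1;0 0 0 0 0 1;0 0 0 0 0 1;0 0 0 0 0 0.3;0 0 0 0 0 0;0 0 0 0 0 0")

```text
clock: 3.48
ee_pos: [0.5064, -0.3393, 0.1754]
orientation: [0.788, -0.615, -0.0, -0.0]
ft_force: [-0.3, -0.8, -0.2]
width: 0.0945
grasp_force: 0.0
```

```bash
python3 - <<'E'
from h import *
from scipy.spatial.transform import Rotation as Ro
o=ctrl.get_obs(); print(o["clock"],o["ee_pos"],o["orientation"],o["joint_pos"].round(2)); M=Ro.from_quat(o["orientation"]).as_matrix(); print(M.round(3), np.degrees(np.arctan2(M[1,1],M[0,1])))
T=np.array(o["ee_pos"]); ims=[]
for n in("top","scene"):
    p,d,c=cam(n); X=xyz(d,c); np.save(n+"_X1.npy",X); cv2.imwrite(f"pics/{n}1.png",p)
    f=200/np.tan(np.radians(c["fovy"])/2); K=np.array([[f,0,c["cx"]],[0,f,c["cy"]],[0,0,1]])
    uv=cv2.projectPoints(np.array([T,T+M[:,1]*.053,T-M[:,1]*.053]),np.array(c["rvec"],float),np.array(c["tvec"],float),K,np.array([c["k1"],0,0,0.]))[0][:,0]; print(n,uv.round(1))
    a,b=uv[0].astype(int); q=p[b-45:b+45,a-50:a+50].copy()
    q=cv2.resize(q,None,fx=4,fy=4)
    for u in uv: cv2.circle(q,tuple(int(v) for v in ((u-[a-50,b-45])*4)),4,(255,0,255),-1)
    ims.append(q)
cv2.imwrite("pics/c1.png",np.hstack(ims))
E
```

```text
3.475 [ 0.50639106 -0.33931152  0.1753504 ] [ 7.88322191e-01 -6.15262635e-01 -1.09843423e-04 -1.44347095e-05] [ 0.41  0.42  0.16  1.69 -0.08  1.04 -2.29]
[[ 0.243 -0.97  -0.   ]
 [-0.97  -0.243  0.   ]
 [-0.     0.    -1.   ]] -165.94201253324982
top [[402.3 211.7]
 [405.8 225.8]
 [398.9 197.7]]
scene [[249.7 120.1]
 [258.  108.3]
 [241.2 132.2]]
```

View pics/c1.png

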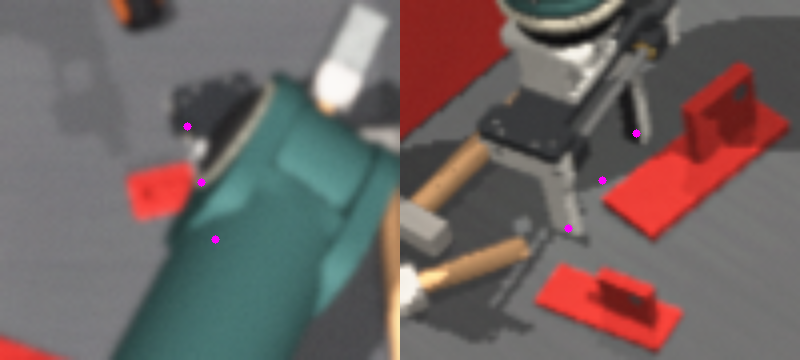

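The scene crop shows the real fingertips about 2 px below where they are projected, at (568,228) and (636,133) in the crop. In the top crop the fingers are hidden. I'll put a number on the scene camera's bias using the fingertip depth.

```bash
python3 - <<'E'
from h import *
o=ctrl.get_obs(); T=np.array(o["ee_pos"]); y=np.array([-.97,-.243,0])
for n in("scene","top"):
    X=np.load(n+"_X1.npy")
    for s in(1,-1):
        F=T+s*.053*y; m=(np.linalg.norm((X-F)[...,:2],axis=-1)<.035)&(X[...,2]>.165)&(X[...,2]<.215)
        q=X[m]; print(n,s,"exp",F.round(3),len(q), q.mean(0).round(4) if len(q) else "", q.min(0).round(4) if len(q) else "",q.max(0).round(4) if len(q) else "")
    # body / wrist: z profile
    m=(np.linalg.norm((X-T)[...,:2],axis=-1)<.12)&(X[...,2]>.25)&(X[...,2]<.30); q=X[m]; print(len(q),q.mean(0).round(3))
    # base pedestal
    m=(np.linalg.norm(X[...,:2],axis=-1)<.2)&(X[...,2]>.01)&(X[...,2]<.06); q=X[m]; r=cv2.minEnclosingCircle((q[:,:2]*1000).astype(np.float32)); print("base",n,len(q),r)
E
```

```text
scene 1 exp [ 0.455 -0.352  0.175] 57 [ 0.4597 -0.3477  0.197 ] [ 0.4483 -0.3595  0.1735] [ 0.4653 -0.3372  0.2149]
scene -1 exp [ 0.558 -0.326  0.175] 50 [ 0.5625 -0.3202  0.1993] [ 0.552  -0.3323  0.1752] [ 0.5698 -0.3122  0.2145]
310 [ 0.513 -0.317  0.287]
base scene 1475 ((24.67623519897461, 26.762727737426758), 161.96084594726562)
top 1 exp [ 0.455 -0.352  0.175] 0   
top -1 exp [ 0.558 -0.326  0.175] 0   
44 [ 0.541 -0.302  0.29 ]
base top 755 ((-2.961306095123291, 1.7924284934997559), 195.67898559570312)
```

Call:
play_rows(steps="-0.006 0.004 0.05 0 0 0;0 0 0.05 0 0 0;0 0 0.05 0 0 0;0 0 0.05 0 0 0;0 0 0.05 0 0 0;0 0 0.03 0 0 0;0 0 0.02 0 0 0;0 0 0 0 0 0")

```text
clock: 4.58
ee_pos: [0.5037, -0.3369, 0.0252]
orientation: [0.788, -0.616, -0.0, 0.0]
ft_force: [0.2, 0.8, 0.9]
width: 0.0942
grasp_force: 0.0
```

Call:
play_rows(steps="0 0 0 0 0 0;0 0 0 0 0 0;0 0 0 0 0 0;0 0 0 0 0 0;0 0 0 0 0 0;0 0 0 0 0 0;0 0 0 0 0 0;0 0 0 0 0 0", jaw=-1)

```text
clock: 5.58
ee_pos: [0.5038, -0.3369, 0.0254]
orientation: [0.788, -0.616, -0.0, -0.0]
ft_force: [-0.8, -0.5, -0.0]
width: 0.0174
grasp_force: 0.0
```

Call:
play_rows(steps="0 0 0 0 0 0;0 0 0 0 0 0;0 0 0 0 0 0;0 0 0 0 0 0;0 0 -0.03 0 0 0;0 0 -0.06 0 0 0;0 0 -0.06 0 0 0;0 0 -0.05 0 0 0;0 0 0 0 0 0;0 0 0 0 0 0")

```text
clock: 6.82
ee_pos: [0.5031, -0.3366, 0.1245]
orientation: [0.788, -0.616, -0.001, 0.0]
ft_force: [0.3, 0.5, -6.1]
width: 0.0116
grasp_force: 30.0
```

Call:
play_rows(steps="-0.04 -0.024 0 0 0 0;-0.06 -0.034 0 0 0 0;-0.07 -0.04 0 0 0 0;-0.07 -0.04 0 0 0 0;-0.06 -0.034 0 0 0 0;-0.03 -0.02 0 0 0 0;0 0 0 0 0 -0.5;0 0 0 0 0 -1;0 0 0 0 0 -1;0 0 0 0 0 -1")

```text
clock: 8.07
ee_pos: [0.5565, -0.1544, 0.1245]
orientation: [0.9, -0.437, -0.001, 0.0]
ft_force: [-0.1, -0.5, -4.4]
width: 0.0118
grasp_force: 30.0
```

Call:
play_rows(steps="0 0 0 0 0 -1;0 0 0 0 0 -1;0 0 0 0 0 -1;0 0 0 0 0 -1;0 0 0 0 0 -1;0 0 0 0 0 -1;0 0 0 0 0 -1;0 0 0 0 0 -1;0 0 0 0 0 -1;0 0 0 0 0 -1")

```text
clock: 9.32
ee_pos: [0.5565, -0.1544, 0.1245]
orientation: [0.989, 0.147, -0.001, -0.0]
ft_force: [-0.3, 0.1, -6.6]
width: 0.0118
grasp_force: 30.0
```

Call:
play_rows(steps="0 0 0 0 0 -1;0 0 0 0 0 -1;0 0 0 0 0 -1;0 0 0 0 0 -1;0 0 0 0 0 -1;0 0 0 0 0 -1;0 0 0 0 0 -1;0 0 0 0 0 -1;0 0 0 0 0 -1;0 0 0 0 0 -1")

```text
clock: 10.58
ee_pos: [0.5565, -0.1545, 0.1245]
orientation: [0.733, 0.68, -0.0, -0.001]
ft_force: [-0.8, 0.3, -6.2]
width: 0.0117
grasp_force: 30.0
```

Call:
play_rows(steps="0 0 0 0 0 -1;0 0 0 0 0 -0.7;0 0 0 0 0 0;0 0 0 0 0 0")

```text
clock: 11.08
ee_pos: [0.5569, -0.154, 0.125]
orientation: [0.662, 0.749, -0.0, -0.0]
ft_force: [0.6, -0.5, -6.4]
width: 0.0117
grasp_force: 30.0
```

```bash
python3 - <<'E'
from h import *
from scipy.spatial.transform import Rotation as Ro
o=ctrl.get_obs(); M=Ro.from_quat(o["orientation"]).as_matrix(); T=o["ee_pos"]; print(o["clock"],T,"yaw y",np.degrees(np.arctan2(M[1,1],M[0,1])),o["width"],o["joint_pos"].round(2))
for n in("top","scene"):
    p,d,c=cam(n); X=xyz(d,c); cv2.imwrite(f"pics/{n}2.png",p); np.save(n+"_X2.npy",X)
    H,S,V=[cv2.cvtColor(p,cv2.COLOR_BGR2HSV)[...,i].astype(int) for i in range(3)]
    m=((H<6)|(H>174))&(S>150)&(V>50)&(X[...,2]>.085)&(X[...,2]<.17)&(abs(X[...,0]-T[0])<.15)&(abs(X[...,1]-T[1])<.15)
    q=X[m]; 
    if len(q)<5: print(n,"few"); continue
    r=cv2.minAreaRect((q[:,:2]*1000).astype(np.float32)); print(n,len(q),q.mean(0).round(3),r, "top z",np.percentile(q[:,2],[5,50,95]).round(3))
    b=q[q[:,2]<.114]; print(" base",len(b),cv2.minAreaRect((b[:,:2]*1000).astype(np.float32)),cv2.boxPoints(cv2.minAreaRect((b[:,:2]*1000).astype(np.float32))).round())
    a=[(270,140,140,110),(230,100,160,150)][n=="scene"]
    cv2.imwrite(f"pics/crop2{n}.png",cv2.resize(p[a[1]:a[1]+a[3],a[0]:a[0]+a[2]],(400,int(400*a[3]/a[2])),interpolation=2))
a,b=[cv2.imread(f"pics/crop2{n}.png") for n in("top","scene")]
h=max(a.shape[0],b.shape[0]); cv2.imwrite("pics/c2.png",np.hstack([cv2.copyMakeBorder(i,0,h-i.shape[0],0,0,0) for i in(a,b)]))
E
```

```text
11.075 [ 0.55686927 -0.15403257  0.12501144] yaw y 7.0674373850664765 0.011738817789972903 [ 0.63  0.47 -0.53  1.79  0.29  0.95  0.1 ]
top 88 [ 0.547 -0.089  0.108] ((546.9388427734375, -89.51225280761719), (38.41522979736328, 34.4670295715332), 12.101675987243652) top z [0.102 0.108 0.112]
 base 87 ((546.9388427734375, -89.51225280761719), (38.41522979736328, 34.4670295715332), 12.101675987243652) [[ 525.  -77.]
 [ 532. -110.]
 [ 569. -102.]
 [ 562.  -69.]]
scene 398 [ 0.559 -0.115  0.112] ((559.0250854492188, -122.98847961425781), (47.027870178222656, 110.64017486572266), 9.358148574829102) top z [0.103 0.108 0.15 ]
 base 325 ((559.0250854492188, -122.98847961425781), (47.027870178222656, 110.64017486572266), 9.358148574829102) [[ 527.  -72.]
 [ 545. -181.]
 [ 591. -174.]
 [ 573.  -65.]]
```

View pics/c2.png

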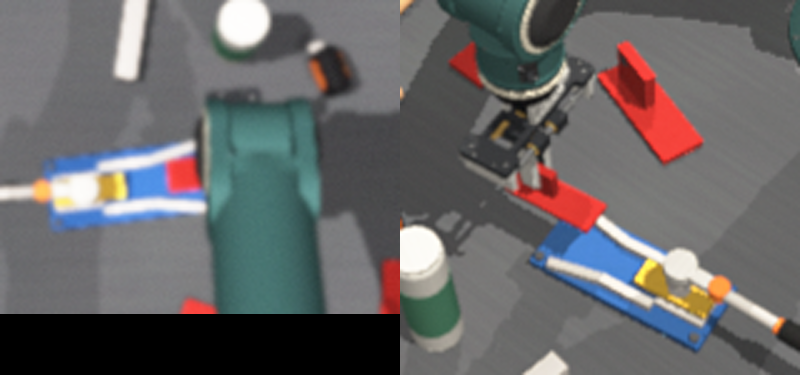

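Call:
play_rows(steps="0 0.002 0.02 0 0 -0.06;0 0 0.04 0 0 0;0 0 0.04 0 0 0;0 0 0.03 0 0 0;0 0 0.02 0 0 0;0 0 0.01 0 0 0;0 0 0.004 0 0 0;0 0 0 0 0 0;0 0 0 0 0 0")

```text
clock: 12.3
ee_pos: [0.5584, -0.1536, 0.0438]
orientation: [0.658, 0.753, 0.0, 0.0]
ft_force: [0.6, -0.1, -5.6]
width: 0.0123
grasp_force: 30.0
```

Call:
play_rows(steps="0 0 0.002 0 0 0;0 0 0.002 0 0 0;0 0 0.002 0 0 0;0 0 0 0 0 0")

```text
clock: 12.8
ee_pos: [0.5582, -0.1535, 0.0405]
orientation: [0.658, 0.753, -0.0, 0.0]
ft_force: [-0.7, -0.3, -3.1]
width: 0.0115
grasp_force: 30.0
```

Call:
play_rows(steps="0.01 0 0.001 0 0 0;0.01 0 0 0 0 0;0.01 0 0 0 0 0;0.01 0 0 0 0 0;0.01 0 0 0 0 0;0.01 0 0 0 0 0;0.01 0 0 0 0 0;0 0 0 0 0 0")

```text
clock: 13.8
ee_pos: [0.5536, -0.1189, 0.0404]
orientation: [0.658, 0.753, -0.0, 0.0]
ft_force: [-1.2, -3.8, 6.5]
width: 0.0115
grasp_force: 30.0
```

Call:
play_rows(steps="0.01 0 -0.001 0 0 0;0.01 0 0 0 0 0;0.01 0 0 0 0 0;0.01 0 0 0 0 0;0.01 0 0 0 0 0;0.01 0 0 0 0 0;0.01 0 0 0 0 0;0 0 0 0 0 0")

```text
clock: 14.8
ee_pos: [0.5486, -0.0832, 0.0405]
orientation: [0.658, 0.753, 0.0, -0.0]
ft_force: [-2.6, 0.8, 2.9]
width: 0.0118
grasp_force: 30.0
```

Call:
play_rows(steps="0.01 0 0 0 0 0;0.01 0 0 0 0 0;0.01 0 0 0 0 0;0.008 0 0 0 0 0;0 0 0 0 0 0")

```text
clock: 15.42
ee_pos: [0.5461, -0.0651, 0.0405]
orientation: [0.658, 0.753, -0.0, -0.0]
ft_force: [-2.6, -1.4, 3.1]
width: 0.0123
grasp_force: 30.0
```

Call:
play_rows(steps="0.003 0 0 0 0 0;0.003 0 0 0 0 0;0 0 0 0 0 0")

```text
clock: 15.8
ee_pos: [0.5458, -0.0628, 0.0405]
orientation: [0.659, 0.752, -0.0, 0.0]
ft_force: [-2.9, -5.5, 1.8]
width: 0.0116
grasp_force: 30.0
```

Call:
play_rows(steps="0.002 0 0 0 0 0;0 0 0 0 0 0")

```text
clock: 16.05
ee_pos: [0.5457, -0.0619, 0.0404]
orientation: [0.659, 0.752, -0.0, 0.0]
ft_force: [-2.4, -5.9, 3.2]
width: 0.0114
grasp_force: 30.0
```

Call:
play_rows(steps="0.002 0 0 0 0 0;0 0 0 0 0 0")

```text
clock: 16.3
ee_pos: [0.5457, -0.0618, 0.0405]
orientation: [0.659, 0.752, -0.001, 0.0]
ft_force: [-1.6, -10.8, 1.2]
width: 0.0122
grasp_force: 30.0
```

Call:
play_rows(steps="0.003 0 0 0 0 0;0 0 0 0 0 0")

```text
clock: 16.55
ee_pos: [0.5457, -0.0616, 0.0407]
orientation: [0.659, 0.752, -0.001, 0.001]
ft_force: [-0.9, -17.3, 4.3]
width: 0.0118
grasp_force: 30.0
```

```bash
python3 - <<'E'
from h import *
o=ctrl.get_obs(); print(o["clock"],o["ee_pos"],o["ft_force"],o["joint_pos"].round(2))
p,d,c=cam("scene"); cv2.imwrite("pics/c3.png",cv2.resize(p[140:280,270:430],None,fx=4,fy=4,interpolation=2))
X=xyz(d,c);H,S,V=[cv2.cvtColor(p,cv2.COLOR_BGR2HSV)[...,i].astype(int) for i in range(3)]
T=o["ee_pos"]; m=((H<6)|(H>174))&(S>150)&(V>50)&(X[...,2]>.012)&(X[...,2]<.028)&(abs(X[...,0]-T[0])<.08)&(abs(X[...,1]-T[1])<.12)
print(m.sum(),cv2.boxPoints(cv2.minAreaRect((X[m][:,:2]*1000).astype(np.float32))).round())
E
```

```text
16.55 [ 0.54573119 -0.06160685  0.04067842] [ -0.91513696 -17.30997665   4.28446802] [ 0.45  0.55 -0.49  1.91  0.37  0.77 -0.12]
122 [[514.  12.]
 [530. -75.]
 [569. -68.]
 [554.  19.]]
```

View pics/c3.png

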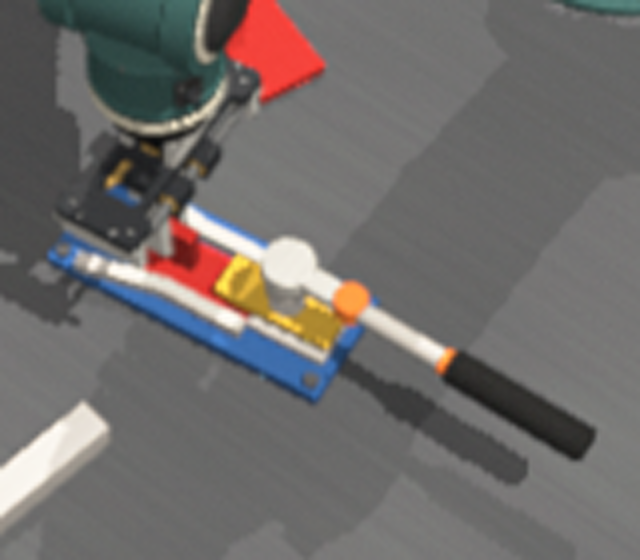

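Call:
play_rows(steps="-0.003 0 0 0 0 0;0 0 0 0 0 0;0 0 0 0 0 0")

```text
clock: 16.98
ee_pos: [0.5457, -0.0618, 0.0405]
orientation: [0.659, 0.752, -0.001, 0.0]
ft_force: [-1.7, -10.8, 1.9]
width: 0.012
grasp_force: 30.0
```

Call:
play_rows(steps="0 0 0 0 0 0;0 0 0 0 0 0;0 0 0 0 0 0;0 0 0 0 0 0;0 0 0 0 0 0", jaw=-0.2)

```text
clock: 17.6
ee_pos: [0.5456, -0.0602, 0.0404]
orientation: [0.658, 0.753, 0.0, -0.0]
ft_force: [0.8, -0.5, 0.2]
width: 0.0371
grasp_force: 0.0
```

Call:
play_rows(steps="0 0 -0.02 0 0 0;0 0 -0.04 0 0 0;0 0 -0.06 0 0 0;0 0 -0.08 0 0 0;0 0 -0.08 0 0 0;0 0 -0.06 0 0 0;0 0 -0.02 0 0 0")

```text
clock: 18.48
ee_pos: [0.5463, -0.0602, 0.2233]
orientation: [0.658, 0.753, 0.001, 0.001]
ft_force: [0.2, 0.2, -0.8]
width: 0.0375
grasp_force: 0.0
```

Call:
play_rows(steps="0.04 -0.006 0 0 0 0;0.08 -0.012 0 0 0 0;0.09 -0.012 0 0 0 0;0.09 -0.012 0 0 0 0;0.09 -0.012 0 0 0 0;0.09 -0.012 0 0 0 0;0.08 -0.012 0 0 0 0;0.034 -0.006 0 0 0 0.3;0 0 0 0 0 0.3;0 0 0 0 0 0", jaw=-1)

```text
clock: 19.73
ee_pos: [0.4644, 0.2278, 0.22]
orientation: [0.685, 0.728, -0.0, -0.0]
ft_force: [-0.2, -0.3, -0.1]
width: 0.0004
grasp_force: 0.0
```

```bash
python3 - <<'E'
from h import *
o=ctrl.get_obs(); print(o["clock"],o["ee_pos"],o["ft_force"],o["joint_pos"].round(2),o["width"])
for n in("top","scene"):
    p,d,c=cam(n); cv2.imwrite(f"pics/{n}4.png",p); X=xyz(d,c);H,S,V=[cv2.cvtColor(p,cv2.COLOR_BGR2HSV)[...,i].astype(int) for i in range(3)]
    m=((H<6)|(H>174))&(S>150)&(V>50)&(X[...,2]>.012)&(X[...,2]<.028)&(abs(X[...,0]-.54)<.08)&(abs(X[...,1]+.06)<.12)
    print(n,m.sum(),cv2.boxPoints(cv2.minAreaRect((X[m][:,:2]*1000).astype(np.float32))).round())
    m=((H<6)|(H>174))&(S>150)&(V>50)&(X[...,2]>.055)&(X[...,2]<.08)&(abs(X[...,0]-.54)<.08)&(abs(X[...,1]+.06)<.12)
    print(" tab",m.sum(),X[m].mean(0).round(4),cv2.boxPoints(cv2.minAreaRect((X[m][:,:2]*1000).astype(np.float32))).round())
E
```

```text
19.725 [0.46436722 0.22781611 0.21999298] [-0.18497771 -0.30653443 -0.08619528] [ 0.11  0.28 -0.73  1.84  0.21  1.1  -0.64] 0.0003908639542044695
top 133 [[517. -17.]
 [530. -95.]
 [568. -89.]
 [556. -11.]]
 tab 39 [ 0.5418 -0.0599  0.0676] [[533. -37.]
 [540. -85.]
 [551. -83.]
 [545. -36.]]
scene 163 [[510.  18.]
 [522. -97.]
 [576. -92.]
 [565.  24.]]
 tab 73 [ 0.551  -0.0555  0.0659] [[540. -34.]
 [546. -82.]
 [562. -80.]
 [555. -32.]]
```

Call:
play_rows(steps="0 0 0.04 0 0 0;0 0 0.06 0 0 0;0 0 0.07 0 0 0;0 0 0.06 0 0 0;0 0 0.04 0 0 0;0 0 0.026 0 0 0;0 0.02 0 0 0 0;0 0 0 0 0 0")

```text
clock: 20.82
ee_pos: [0.4758, 0.2291, 0.0731]
orientation: [0.685, 0.728, 0.001, 0.0]
ft_force: [0.3, 0.1, 0.3]
width: 0.0006
grasp_force: 0.0
```

Call:
play_rows(steps="0 0.008 0 0 0 0;0 0.008 0 0 0 0;0 0.008 0 0 0 0;0 0 0 0 0 0")

```text
clock: 21.32
ee_pos: [0.4868, 0.2298, 0.0725]
orientation: [0.685, 0.728, 0.0, -0.0]
ft_force: [0.7, 0.1, 0.6]
width: 0.0006
grasp_force: 0.0
```

Call:
play_rows(steps="0 0.006 0 0 0 0;0 0.006 0 0 0 0;0 0.006 0 0 0 0;0 0 0 0 0 0")

```text
clock: 21.82
ee_pos: [0.4956, 0.2305, 0.0724]
orientation: [0.685, 0.728, 0.0, -0.0]
ft_force: [-0.9, -0.1, 0.3]
width: -0.0
grasp_force: 0.5
```

Call:
play_rows(steps="0.0016 0.011 0 0 0 0.25;0.0016 0.011 0 0 0 0.25;0.0016 0.011 0 0 0 0.25;0.0016 0.011 0 0 0 0.25;0.0016 0.011 0 0 0 0.25;0 0 0 0 0 0")

```text
clock: 22.58
ee_pos: [0.5236, 0.2346, 0.0725]
orientation: [0.738, 0.675, 0.0, 0.0]
ft_force: [0.3, 0.6, 0.5]
width: 0.0003
grasp_force: 0.0
```

```bash
cat > w.py <<'E'
from h import *
o=ctrl.get_obs(); T=o["ee_pos"]; B=np.array([.532,.0444]); r=T[:2]-B
print(round(o["clock"],2),T.round(4),"F",np.round(o["ft_force"],1),"tcp ang",round(np.degrees(np.arctan2(r[1],r[0])),1),"r",np.hypot(*r).round(4))
for n,bias in(("top",(-.003,0)),("scene",(.0035,.003))):
    p,d,c=cam(n); X=xyz(d,c)[...,:3]; Q=X[...,:2]-bias-B; R=np.hypot(Q[...,0],Q[...,1]); A=np.arctan2(Q[...,1],Q[...,0])
    V=p.max(-1); ok=(X[...,2]>.092)&(X[...,2]<.112)&(d>0)&(A>0)&(A<1.8)
    for nm,lo,hi in(("head",.02,.05),("shank",.06,.135),("grip",.14,.26)):
        m=ok&(R>lo)&(R<hi)
        if nm=="grip": m&=V<80
        if m.sum()<6: print(n,nm,"few"); continue
        q=Q[m]; l=cv2.fitLine((q*1000).astype(np.float32),cv2.DIST_HUBER,0,.01,.01).ravel()
        print(n,nm,m.sum(),"centroid ang",np.degrees(np.arctan2(*q.mean(0)[::-1])).round(1),"line",np.degrees(np.arctan(l[1]/l[0]))%180)
E
python3 w.py
```

```text
22.57 [0.5236 0.2346 0.0725] F [0.3 0.6 0.5] tcp ang 92.5 r 0.1904
top head 33 centroid ang 87.2 line 102.57897
top shank 58 centroid ang 85.7 line 82.72007
top grip 40 centroid ang 84.2 line 46.31931
scene head 52 centroid ang 84.7 line 102.37516
scene shank 73 centroid ang 84.5 line 80.34655
scene grip 163 centroid ang 83.8 line 81.26711
```

Call:
play_rows(steps="0.0016 0.011 0 0 0 0.25;0.0016 0.011 0 0 0 0.25;0.0016 0.011 0 0 0 0.25;0.0016 0.011 0 0 0 0.25;0.0016 0.011 0 0 0 0.25")

```text
clock: 23.3
ee_pos: [0.5511, 0.2342, 0.0724]
orientation: [0.787, 0.617, -0.0, -0.0]
ft_force: [-2.8, -1.4, 0.2]
width: 0.0007
grasp_force: 1.3
```

Call:
play_rows(steps="0.0008 0.006 0 0 0 0.12;0.0008 0.006 0 0 0 0.12")

```text
clock: 23.55
ee_pos: [0.5569, 0.2336, 0.0724]
orientation: [0.795, 0.606, -0.0, -0.0]
ft_force: [-3.5, -1.4, 0.3]
width: 0.0003
grasp_force: 1.3
```

Call:
play_rows(steps="0.0008 0.006 0 0 0 0.12;0.0008 0.006 0 0 0 0.12")

```text
clock: 23.8
ee_pos: [0.5629, 0.2327, 0.0724]
orientation: [0.804, 0.595, -0.0, -0.0]
ft_force: [-2.8, -1.1, -0.5]
width: 0.0005
grasp_force: 1.3
```

Call:
play_rows(steps="0.0008 0.006 0 0 0 0.12;0.0008 0.006 0 0 0 0.12")

```text
clock: 24.05
ee_pos: [0.5689, 0.2317, 0.0724]
orientation: [0.813, 0.583, -0.0, -0.0]
ft_force: [-2.7, -1.5, 0.3]
width: 0.001
grasp_force: 1.3
```

Call:
play_rows(steps="0.0008 0.006 0 0 0 0.12;0.0008 0.006 0 0 0 0.12")

```text
clock: 24.3
ee_pos: [0.5748, 0.2305, 0.0724]
orientation: [0.821, 0.571, 0.0, -0.0]
ft_force: [-3.2, -0.5, -0.2]
width: 0.0004
grasp_force: 1.3
```

Call:
play_rows(steps="0.0008 0.006 0 0 0 0.12;0.0008 0.006 0 0 0 0.12")

```text
clock: 24.55
ee_pos: [0.5807, 0.2291, 0.0725]
orientation: [0.829, 0.559, 0.0, -0.0]
ft_force: [-3.4, -1.0, -0.1]
width: 0.0004
grasp_force: 1.3
```

Call:
play_rows(steps="0.0008 0.006 0 0 0 0.12;0.0008 0.006 0 0 0 0.12")

```text
clock: 24.8
ee_pos: [0.5866, 0.2275, 0.0725]
orientation: [0.837, 0.547, 0.0, -0.0]
ft_force: [-2.6, -1.6, -0.1]
width: 0.0005
grasp_force: 1.3
```

Call:
play_rows(steps="0.0008 0.006 0 0 0 0.12;0.0008 0.006 0 0 0 0.12")

```text
clock: 25.05
ee_pos: [0.5924, 0.2258, 0.0724]
orientation: [0.845, 0.535, -0.0, -0.0]
ft_force: [-2.7, -0.1, -0.5]
width: 0.0003
grasp_force: 1.3
```

Call:
play_rows(steps="0.0008 0.006 0 0 0 0.12;0.0008 0.006 0 0 0 0.12")

```text
clock: 25.3
ee_pos: [0.5981, 0.224, 0.0725]
orientation: [0.852, 0.523, 0.0, -0.0]
ft_force: [-3.5, -0.3, 0.2]
width: 0.0002
grasp_force: 1.3
```

Call:
play_rows(steps="0.0008 0.006 0 0 0 0.12;0.0008 0.006 0 0 0 0.12")

```text
clock: 25.55
ee_pos: [0.6025, 0.2225, 0.0721]
orientation: [0.86, 0.511, -0.001, -0.001]
ft_force: [-11.4, 1.1, 0.7]
width: 0.0008
grasp_force: 5.0
```

Call:
play_rows(steps="0.0008 0.006 0 0 0 0.12;0.0008 0.006 0 0 0 0.12")

```text
clock: 25.8
ee_pos: [0.6079, 0.2203, 0.072]
orientation: [0.867, 0.499, -0.001, -0.001]
ft_force: [-10.9, 1.0, 1.1]
width: 0.0008
grasp_force: 5.3
```

Call:
play_rows(steps="0.001 0.006 0 0 0 0.19;0.001 0.006 0 0 0 0.19;0 0 0 0 0 0")

```text
clock: 26.18
ee_pos: [0.6136, 0.2179, 0.072]
orientation: [0.878, 0.479, -0.001, -0.001]
ft_force: [-11.6, 0.3, 1.7]
width: 0.0007
grasp_force: 4.9
```

```bash
python3 w.py
```

```text
26.18 [0.6136 0.2179 0.072 ] F [-11.6   0.3   1.7] tcp ang 64.8 r 0.1917
top head 36 centroid ang 65.8 line 64.180664
top shank 59 centroid ang 60.0 line 52.766533
top grip 20 centroid ang 54.5 line 45.997578
scene head 50 centroid ang 61.6 line 77.80708
scene shank 69 centroid ang 58.5 line 53.8139
scene grip 280 centroid ang 56.2 line 53.662388
```

Call:
play_rows(steps="-0.001 -0.006 0 0 0 -0.19;-0.001 -0.006 0 0 0 -0.19;-0.001 -0.006 0 0 0 -0.19;-0.001 -0.006 0 0 0 -0.19;-0.001 -0.006 0 0 0 -0.19;0 -0.006 0 0 0 0;0 -0.008 0 0 0 0;0 -0.015 0 0 0 0;0 -0.03 0 0 0 0;0 -0.03 0 0 0 0")

```text
clock: 27.52
ee_pos: [0.5597, 0.2433, 0.0726]
orientation: [0.849, 0.528, 0.0, -0.0]
ft_force: [-0.3, 0.4, -0.2]
width: 0.0005
grasp_force: 0.0
```

Call:
play_rows(steps="0 0 -0.03 0 0 0;0 0 -0.06 0 0 0;0 0 -0.08 0 0 0;0 -0.03 -0.08 0 0 0;0 -0.06 -0.04 0 0 0;0 -0.06 0 0 0 0;0 -0.06 0 0 0 0;0 0 0 0 0 0")

```text
clock: 28.52
ee_pos: [0.4655, 0.2903, 0.2189]
orientation: [0.849, 0.529, 0.001, 0.0]
ft_force: [1.0, 0.1, 0.7]
width: 0.0002
grasp_force: 0.0
```

```bash
python3 w.py; python3 - <<'E'
from h import *
p,d,c=cam("scene"); q,_,_=cam("top")
a=cv2.resize(p[110:270,200:440],(480,320),interpolation=2); b=cv2.resize(q[120:280,150:430],(560,320),interpolation=2)[:,120:420]
cv2.imwrite("pics/c5.png",np.hstack([a,b]))
E
```

```text
28.52 [0.4655 0.2903 0.2189] F [1.  0.1 0.7] tcp ang 105.1 r 0.2547
top head 27 centroid ang 66.1 line 39.17819
top shank 60 centroid ang 62.7 line 63.437214
top grip 172 centroid ang 61.8 line 60.642773
scene head 51 centroid ang 59.6 line 68.3385
scene shank 93 centroid ang 61.2 line 61.50846
scene grip 341 centroid ang 61.0 line 61.067005
```

View pics/c5.png

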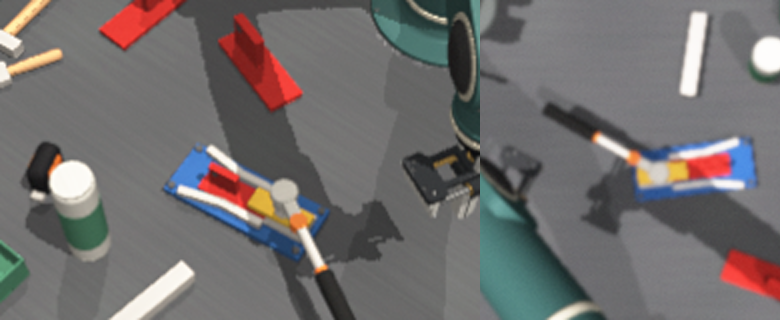

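The picture shows the handle straight again at about 61°, the plate under the clamp at (225,180), and the gripper clear of everything.

```bash
python3 -c "
from station import ctrl
print(ctrl.sign_off())"
```

```text
the job is handed in; nothing more can be done
None
```

The job is handed in at about 29 s: the smallest hinge plate is home against the stop under the clamp. The wrench was tightened until its handle bent about 0.13 rad by my estimate, then released; it sprang straight with no sign of the bolt turning back.

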